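Open the spray booth's window to its mark and start the extractor

ROBOT

A 6-joint arm with a two-finger parallel gripper is mounted at the origin on the work surface. World frame = base frame: x ahead of the robot, y to its left, z up, the work surface at z = 0. Lengths are in m, angles in rad, forces in N, time in s.
With the tool pointing down it reaches from about 0.2 to 0.875 m from the base axis. Payload 3.4 kg.
Tool frame: the origin (TCP) lies between the finger pads; the fingertips stand 25 mm ahead of it and the grasp point (between the pads) lies 6 mm ahead of it (r.nose_length is the z of the fingertips in the tool frame, in m); z points along the fingers, y is the line along which they close (so a half turn about z gives the same grasp; the last joint's range is limited). The gripper opens to 94 mm and grips with 3 to 60 N. Pads are 16 mm wide; open, the fingers measure 119 mm over their backs; the gripper's body (75 mm by 177 mm) begins 78 mm behind the grasp point.
Start: joints at [-1.28, 0.276, 1.505, -0, 1.361, -0.121], TCP at [0.23, -0.527, 0.23] pointing down, gripper open.
Joint ranges: [-2.89, 2.89], [-0.75, 2.08], [0.22, 2.7], [-1.18, 4.32], [0.11, 2.71], [-2.7, 2.7]. Speed limits (rad/s): [2.57, 2.57, 3.14, 3.14, 3.14, 3.14].

INTERFACE

Orientations are given as a unit quaternion [w, x, y, z].
In Python, from plant import r, gripper_to, inverse_kinematics, vision, models, telemetry gives the robot as it stands. Calls block until the motion is done:
- r.move_to(position, orientation): joint-space move of the TCP to a pose.
- r.move_l(position, rot=None, vel=0.15, guard=None): straight line of the TCP; rot=None keeps the orientation; vel is the mean speed in m/s. With guard (N) it stops when the force on the tool has changed by that much, and returns True; else False.
- r.movej(angles): joint-space move.
- gripper_to(opening, f_grip=None): finger opening in m; f_grip is the grip in N (None keeps the last); returns when the fingers have stopped.
- r.hold(seconds).
- inverse_kinematics(position, orientation): joint angles nearest the present ones, or None.
- vision.snapshot(name): name is "side" or "top"; returns the picture (400x640x3 uint8, red, green, blue); there is no depth.
- vision.get_calibration(name): a dict with "fx", "fy", "cx", "cy" (pixels), "position" and "orientation" of the camera in the world. Camera axes: x right, y down, z forward; pixel columns grow to the right and rows downward; lengths in m; the calibration is good to about 2 mm. A picture is of the moment at which its call begins. get_calibration takes no time and is no camera call.
A pose or a line that the arm cannot do raises r.PlanningError and nothing moves.
- r.sign_off(): hands the job in; it is judged then, once.
Trained networks look in the newest picture that a camera, given by its name, has taken for a name from the list of things; names that differ only in an ending like _2 or _b are one class to them, and where a whole thing is asked for, a point or a joint stands for the part that bears it (a point fixed in the world has none). Each returns a list of dicts, best first, with "score" (0 to 1); they miss things now and then, are a little off and sometimes report something else, mostly with a low value. They report only what shows in the picture. A call takes as long as a camera call. They do not tell look-alikes from the thing itself.
- models.boxes_of(thing, camera): "at" ([x, y, z] in m, in world coordinates, good to about 4 mm: the middle of the surface that is visible of it).
- models.regions_of(thing, camera): "pixels" (400x640 bool, what is visible of it).
- models.mark_of(thing, camera): "at" ([x, y, z] in m, in world coordinates, good to about 4 mm: a listed point, or the origin of a listed thing).
Readings, each from a call of its own:
- telemetry.current_t(): time.
- telemetry.current_joints(): joint angles.
- telemetry.current_dq(): joint speeds.
- telemetry.current_joint_efforts(): joint torques, N m.
- telemetry.current_ee_pos(): TCP position.
- telemetry.current_tool_rot(): TCP orientation.
- telemetry.current_wrist_force(): force on the tool from outside, world axes, zero at the start.
- telemetry.current_torque(): the same for the moment, N m.
- telemetry.current_opening(): finger opening in m.
- telemetry.current_finger_force(): force on a finger pad.
Only numpy, scipy, OpenCV 4.12 (cv2) and the standard library are available. Lean on these libraries where they do the work, as an engineer would, in place of code of your own. Each camera call takes 0.05 s, during which the arm holds its last target. There are 200 camera calls.

TASK

Get the bench spray booth ready: with the fingers under the lip of its sliding window, push the window up until the pointer at its right end is level with the black height clip on the right post, and leave it standing there. Then press the push button of the small extractor switch beside the booth and let it spring back. Push with the fingertips or the outside of the fingers only: do not pinch the lip, do not shift the clip, and leave the other things where they are.

Things in the scene. Friction and masses are not known exactly. Their poses are not given: they have to be found in the camera images.
- booth: spray booth, fixed, 400 mm wide, 425 high: grey tray, two sloping posts 24 wide (centres y = +-182 mm), clear cheeks. Origin: at bench level, mid-width, where the window's plane meets the bench; x into the booth, y to its left, z up. The window leans back 30 degrees and slides along (0.5, 0, 0.866). A sill 45 mm high crosses the front at x = -32 to -18 mm; between it and the window the front is open
- sash (a joint): window's height along its slope, m: 0 lowest, 0.18 top stop. Balanced by a counterweight, it stays where it is left; moving it takes 3 to 6 N along the slope
- lip_edge (a point): middle of the lower front edge of the window's lip (moves with the window; 26 mm into the booth and 132 above the bench at joint 0). The lip: ledge 200 wide, 12 thick, 7 metal under 5 rubber, 36 mm out from the bottom rail, square to the window, so rising 30 degrees towards the robot. Axes: z up the slope (sliding direction), x inwards along the underside, y left. The space under the lip is free down to the sill
- pointer (a point): free end, middle, of the small dark steel pointer bar (6 mm thick) at the right end of the window's bottom rail, in front of the right post; 198 mm right of the middle, 11 mm up the slope from the lip's underside; axes as point lip_edge
- mark (a joint): height along the slope in m at which the black height clip is set; the pointer is level with it when joint sash has the same value. Not to be moved; it is no stop and does not hold the window.
- mark_line (a point): mark of the black plastic clip on the outer side of the right post: middle of the front of its 5 mm thick finger beside the pointer's end; axes as point lip_edge (z along the sliding direction)
- fan_top (a point): middle of the top of the round black push button (32 mm across) in the low, round grey housing of the extractor switch, fixed to the bench left or right of the booth; z up
- fan (a joint): travel of the push button in m, 0 out, 0.006 fully pressed at 4 N, springs back by itself; it counts as pressed from 0.004
- glue_mid (a point): centre of the white glue bottle with blue cap, 54 mm across, 150 mm high, standing on the other side of the booth; not to be moved
- tape_mid (a point): centre of the yellow tape roll, 100 mm across, 36 mm high, lying in front of one side of the booth; not to be moved
- strips_mid (a point): centre of the wooden strip bundle 110 x 60 x 18 mm, lying in front of one side of the booth; not to be moved
- model_mid (a point): centre of the small wooden house model inside the booth, base 70 x 70 mm, 60 mm high; not to be moved
Not all that is in view belongs to the job. Leave any brown look-alike of the part that bears fan_top alone.

How it is judged:
By the outcome, as a careful person would: the job done as asked, in the order asked, and still so for the second after the job is handed in, with the robot touching nothing.
It also fails if it takes over 54 s, if anything falls off the work surface, if the arm or the gripper's body presses on something with over 40 N, if the wrist force passes 120 N, or if a joint passes its speed limit or range.

## Working session

There is one attempt and no reset: what is moved stays moved. The work goes in short steps, each a Python script; the robot and the scene stay as the last script left them, time stands still between calls to the robot, and variables do not carry over. Pictures are saved under pics/ and viewed, at most 10 in all, crops included, and the job is handed in when it is done.

```bash
ls; mkdir -p pics; python3 - <<'E'
from plant import r, vision, models, telemetry
import cv2,numpy as np
for c in ("side","top"):
    im=vision.snapshot(c); cv2.imwrite(f"pics/{c}0.png",im[:,:,::-1])
    k=vision.get_calibration(c); print(c,{a:np.round(b,3).tolist() for a,b in k.items()})
    for n in ["booth","lip_edge","pointer","mark_line","fan_top","glue_mid","tape_mid","strips_mid","model_mid"]:
        print(n,[(np.round(d["at"],3).tolist(),round(d["score"],2)) for d in models.mark_of(n,c)])
print(telemetry.current_t(), r.nose_length, telemetry.current_tool_rot())
E
```

```text
pics
side {'fx': 471.343, 'fy': 471.343, 'cx': 314.427, 'cy': 195.185, 'position': [0.179, -1.097, 0.81], 'orientation': [-0.47, 0.864, -0.158, 0.09]}
booth [([0.574, -0.047, -0.001], 0.78)]
lip_edge [([0.618, -0.048, 0.151], 0.59)]
pointer [([0.657, -0.247, 0.148], 0.64)]
mark_line [([0.697, -0.25, 0.22], 0.66), ([0.747, -0.012, 0.046], 0.31)]
fan_top [([0.57, -0.414, 0.02], 0.66), ([0.651, -0.365, 0.024], 0.65), ([0.69, -0.452, 0.018], 0.42)]
glue_mid [([0.616, 0.238, 0.075], 0.82)]
tape_mid [([0.468, -0.315, 0.022], 0.6)]
strips_mid [([0.44, 0.191, 0.006], 0.84)]
model_mid [([0.748, -0.011, 0.047], 0.57), ([0.469, -0.314, 0.02], 0.17)]
top {'fx': 406.496, 'fy': 406.496, 'cx': 326.887, 'cy': 203.166, 'position': [0.339, -0.05, 1.155], 'orientation': [-0.075, 0.713, -0.693, 0.073]}
booth [([0.578, -0.05, -0.002], 0.88)]
lip_edge [([0.617, -0.049, 0.15], 0.83)]
pointer [([0.658, -0.247, 0.149], 0.68), ([0.7, -0.245, 0.219], 0.45)]
mark_line [([0.701, -0.242, 0.222], 0.41)]
fan_top [([0.568, -0.419, 0.024], 0.63), ([0.646, -0.367, 0.021], 0.49), ([0.691, -0.454, 0.022], 0.44)]
glue_mid [([0.617, 0.236, 0.075], 0.91), ([0.435, 0.196, 0.01], 0.69), ([0.618, -0.051, 0.155], 0.31)]
tape_mid [([0.465, -0.317, 0.022], 0.57), ([0.649, -0.366, 0.019], 0.18)]
strips_mid [([0.434, 0.195, 0.012], 0.58), ([0.7, -0.244, 0.219], 0.39)]
model_mid [([0.659, -0.243, 0.145], 0.29)]
1.0 0.025 [5.62527960e-05 9.78871713e-01 2.04475345e-01 4.03410803e-06]
```

View pics/side0.png

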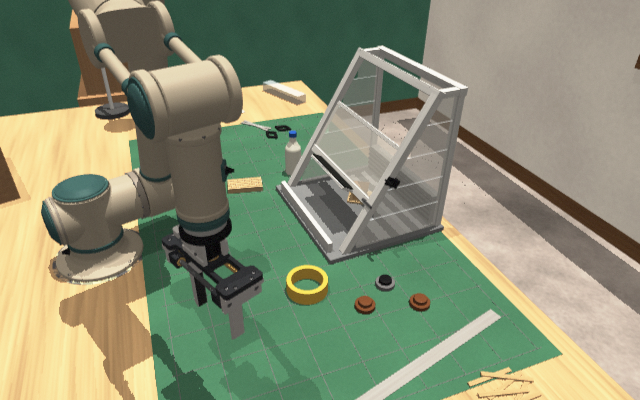

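View pics/top0.png

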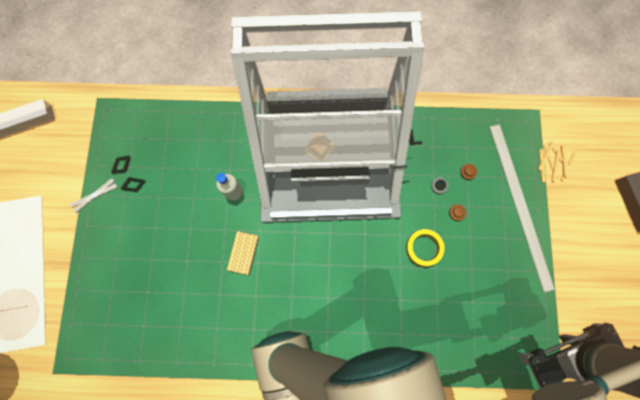

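Side view: the grey switch is at (386,282), with brown look-alikes at (366,304) and (420,301). The clip is at about (392,183) and the arm is clear of the booth. In the top view the grey switch is at (440,185), the sill at about (265–398,212) and the lip at (330,175). The button I want is therefore the one near (0.648,-0.366). Next I'll zoom in on the pointer and clip, and check IK.

```bash
cat > h.py <<'E'
import numpy as np, cv2
from scipy.spatial.transform import Rotation as R
from plant import r, gripper_to, inverse_kinematics, vision, models, telemetry
def cam(c):
    k=vision.get_calibration(c); q=np.array(k["orientation"])
    return k, R.from_quat(q[[1,2,3,0]]).as_matrix(), np.array(k["position"])
def proj(c,p):
    k,M,t=cam(c); v=M.T@(np.array(p)-t); return np.array([k["fx"]*v[0]/v[2]+k["cx"],k["fy"]*v[1]/v[2]+k["cy"]])
def ray(c,u,v):
    k,M,t=cam(c); return t, M@np.array([(u-k["cx"])/k["fx"],(v-k["cy"])/k["fy"],1])
def at_z(c,u,v,z):
    t,d=ray(c,u,v); return t+d*(z-t[2])/d[2]
def quat(X,Y,Z):
    q=R.from_matrix(np.c_[X,Y,Z]).as_quat(); return q[[3,0,1,2]]
def crop(c,n,u0,u1,v0,v1,s):
    im=vision.snapshot(c); a=cv2.resize(im[v0:v1,u0:u1],None,fx=s,fy=s,interpolation=cv2.INTER_CUBIC)
    cv2.imwrite(f"pics/{n}.png",a[:,:,::-1]); return im
E
python3 - <<'E'
from h import *
a=cv2.imread("pics/side0.png")[145:225,345:425]; b=cv2.imread("pics/top0.png")[110:230,250:430]
a=cv2.resize(a,None,fx=6,fy=6,interpolation=cv2.INTER_CUBIC)
b=cv2.resize(b,None,fx=4,fy=4,interpolation=cv2.INTER_CUBIC)[:480,410:720]
cv2.imwrite("pics/c1.png",np.hstack([a,b]))
for u,v in [(262,220),(400,216)]: print(at_z("top",u,v,0.01).round(4))
print(telemetry.current_t())
U=np.array([.5,0,.866]);Z=np.array([.866,0,-.5]);
for s in (1,-1):
  X=s*U; Y=np.cross(Z,X); q=quat(X,Y,Z)
  for d in (-.05,-.03,0,.1,.12):
    p=np.array([.618,-.049,.151])+U*(d-.012)+Z*(.025-.025)
    j=inverse_kinematics(p,q); print(s,d,None if j is None else np.round(j,2))
E
```

```text
[0.5276 0.1418 0.01  ]
[ 0.5502 -0.2522  0.01  ]
1.0
1 -0.05 [-0.43  0.44  2.57  2.67  0.93 -1.5 ]
1 -0.03 [-0.42  0.38  2.52  2.65  0.83 -1.44]
1 0 [-0.4   0.31  2.45  2.6   0.71 -1.35]
1 0.1 [-0.34  0.16  2.23  2.29  0.4  -0.94]
1 0.12 [-0.33  0.14  2.19  2.19  0.35 -0.82]
-1 -0.05 [-0.43  0.44  2.57  2.67  0.93  1.64]
-1 -0.03 [-0.42  0.38  2.52  2.65  0.83  1.7 ]
-1 0 [-0.4   0.31  2.45  2.6   0.71  1.79]
-1 0.1 [-0.34  0.16  2.23  2.29  0.4   2.2 ]
-1 0.12 [-0.33  0.14  2.19  2.19  0.35  2.33]
```

View pics/c1.png

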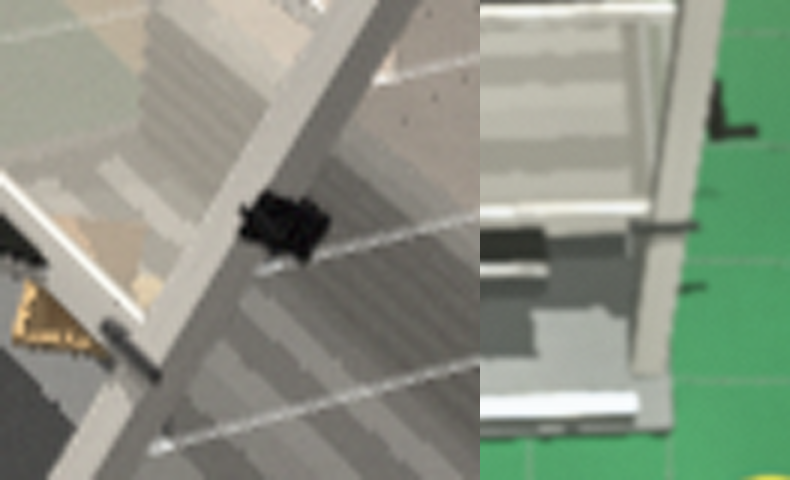

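The tray's front corners give a booth yaw of about 3.3°. The pointer's free end is at about (371,207) in the side view and the clip finger is roughly 84 mm further up the slope. I'll now look for a comfortable wrist solution for the push.

```bash
cat >> h.py <<'E'
yaw=np.radians(3.3); B=R.from_euler('z',yaw).as_matrix()
U=B@np.array([.5,0,.75**.5]); IN=B@np.array([.75**.5,0,-.5]); L=np.array([.6175,-.0485,.1505])
def pose(d,phi,s=1,ins=.028):   # fingertips ins under the lip, tool axis d up-slope from its underside
    M=R.from_rotvec(np.radians(phi)*U).as_matrix(); Z=M@IN; X=s*U; Y=np.cross(Z,X)
    return L+U*d+IN*ins-Z*r.nose_length, quat(X,Y,Z)
E
python3 - <<'E'
from h import *
for phi in (-30,-15,0,15,30):
  for d,ins in ((-.035,-.09),(-.035,.028),(.07,.028),(.1,.028)):
    j=inverse_kinematics(*pose(d,phi,1,ins)); print(phi,d,ins,None if j is None else np.round(j,2))
E
```

```text
-30 -0.035 -0.09 [ 0.24  0.24  2.54  4.09  0.88 -2.18]
-30 -0.035 0.028 [ 0.18  0.47  2.4   3.97  0.93 -2.07]
-30 0.07 0.028 [ 0.17  0.3   2.2   4.25  0.7  -2.49]
-30 0.1 0.028 None
-15 -0.035 -0.09 [-0.22  0.1   2.62  3.17  0.65 -1.73]
-15 -0.035 0.028 [-0.12  0.4   2.5   3.29  0.82 -1.76]
-15 0.07 0.028 [-0.09  0.2   2.27  3.47  0.41 -1.95]
-15 0.1 0.028 [-0.09  0.17  2.21  3.58  0.33 -2.06]
0 -0.035 -0.09 [-0.74  0.08  2.6   2.05  0.77 -1.1 ]
0 -0.035 0.028 [-0.47  0.37  2.49  2.5   0.82 -1.38]
0 0.07 0.028 [-0.39  0.19  2.27  2.22  0.49 -0.94]
0 0.1 0.028 [-0.37  0.16  2.2   2.08  0.43 -0.78]
15 -0.035 -0.09 [-0.97  0.19  2.48  1.53  1.02 -0.87]
15 -0.035 0.028 [-0.71  0.42  2.38  1.87  0.93 -1.05]
15 0.07 0.028 [-0.61  0.26  2.18  1.66  0.81 -0.6 ]
15 0.1 0.028 [-0.59  0.23  2.12  1.59  0.79 -0.47]
30 -0.035 -0.09 [-1.03  0.33  2.31  1.26  1.23 -0.76]
30 -0.035 0.028 [-0.81  0.51  2.21  1.48  1.12 -0.83]
30 0.07 0.028 [-0.72  0.38  2.04  1.4   1.11 -0.48]
30 0.1 0.028 [-0.7   0.35  1.98  1.38  1.11 -0.39]
```

```bash
cat >> h.py <<'E'
def st(m=""):
    print(m,"t",round(telemetry.current_t(),2),"p",np.round(telemetry.current_ee_pos(),4),"F",np.round(telemetry.current_wrist_force(),1))
E
python3 - <<'E'
from h import *
phi=15
pre,q=pose(-.035,phi,1,-.09)
gripper_to(0.0)
st("closed")
r.movej([-1.28,.276,1.505,1.53,1.02,-.87]); st("a")
j=np.array(inverse_kinematics(pre,q)); print(j.round(2))
r.movej([-1.28,*j[1:]]); st("b")
r.movej(j.tolist()); st("pre")
h=crop("side","s2",250,450,100,250,3)
E
```

```text
closed t 2.42 p [ 0.2302 -0.527   0.2305] F [-0.2  1.1 -0.2]
a t 4.19 p [ 0.581  -0.6143  0.5429] F [ 0.4 -0.2  0. ]
[-0.97  0.19  2.48  1.53  1.02 -0.87]
b t 6.22 p [ 0.46   -0.2114  0.1776] F [ 0.1  0.2 -0.2]
pre t 6.88 p [ 0.5021 -0.0626  0.1773] F [ 0.5  0.3 -1. ]
```

View pics/s2.png

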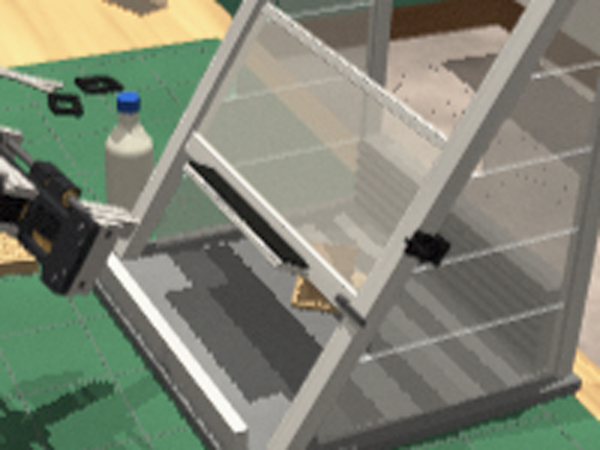

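The gripper sits in front of the sill, with its fingertips at crop (125,225). The lip runs from (190,165) to (305,265), and the pointer and clip are unobstructed. Next: insert below the lip, make guarded contact, then push to just short of the mark.

```bash
python3 - <<'E'
from h import *
phi=15
p,q=pose(-.035,phi)
print("ins hit",r.move_l(p.tolist(),q,vel=.06,guard=4)); st("in")
p2,_=pose(.03,phi)
hit=r.move_l(p2.tolist(),q,vel=.02,guard=2.0); st(f"contact {hit}")
e=np.array(telemetry.current_ee_pos()); d=(e-p)@U-.035; print("d at contact",d)
np.save("c.npy",e)
h=crop("side","s3",250,450,100,250,3)
E
```

```text
ins hit False
in t 9.05 p [ 0.6036 -0.0559  0.1184] F [-0.1 -0.2 -0.3]
contact True t 10.67 p [ 0.6176 -0.0549  0.1425] F [-0.6  0.6  0.3]
d at contact -0.007087260968644676
```

View pics/s3.png

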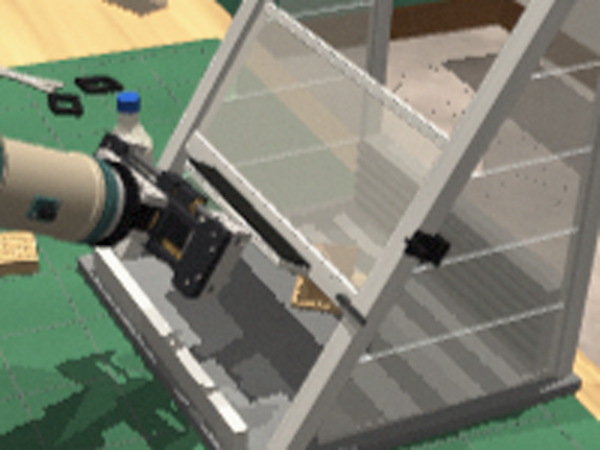

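The fingers are under the lip at crop (240,240), and contact came where expected (axis 7 mm below the underside). Pushing most of the way now, then measuring.

```bash
python3 - <<'E'
from h import *
c=np.load("c.npy"); phi=15; _,q=pose(0,phi)
print(r.move_l((c+U*.074).tolist(),q,vel=.04,guard=25)); st("up")
print("moved",(np.array(telemetry.current_ee_pos())-c)@U)
for cam_ in ("side","top"):
    vision.snapshot(cam_)
    for n in ("pointer","mark_line","lip_edge"):
        print(cam_,n,[(np.round(d["at"],4).tolist(),round(d["score"],2)) for d in models.mark_of(n,cam_)[:2]])
im1=crop("side","x",370,420,160,210,8); im2=vision.snapshot("top")
a=cv2.resize(im1[155:215,365:425],None,fx=6.5,fy=6.5,interpolation=cv2.INTER_CUBIC)
b=cv2.resize(im2[120:180,375:435],None,fx=6.5,fy=6.5,interpolation=cv2.INTER_CUBIC)
cv2.imwrite("pics/c4.png",np.hstack([a,b])[:,:,::-1])
E
```

```text
False
up t 12.73 p [ 0.6545 -0.0525  0.2065] F [-0.7  0.8 -1.7]
moved 0.07396624170484267
side pointer [([0.6951, -0.2419, 0.2116], 0.61)]
side mark_line [([0.6954, -0.2497, 0.2199], 0.48)]
side lip_edge [([0.6542, -0.0449, 0.2154], 0.85), ([0.6509, -0.3642, 0.0227], 0.16)]
top pointer [([0.6948, -0.2409, 0.2101], 0.57)]
top mark_line [([0.701, -0.2458, 0.2211], 0.55)]
top lip_edge [([0.6567, -0.0483, 0.2186], 0.65)]
```

View pics/c4.png

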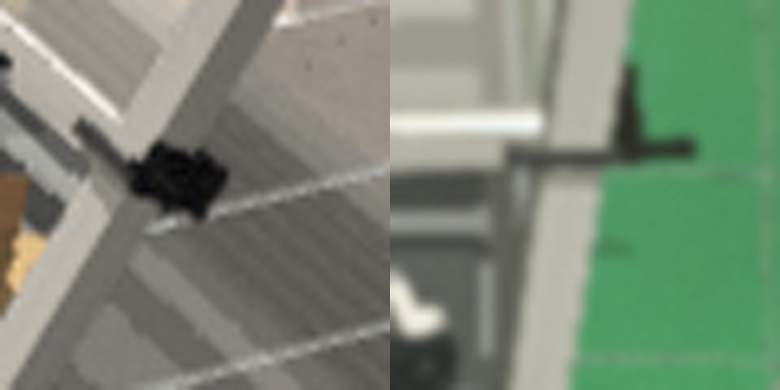

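In the side crop the pointer runs (80,125)–(135,175) and meets the clip at about (175,180). In the top crop the pointer row is ~155 and the clip finger ~149, so the pointer is still several mm low. I'll average a few network readings of the difference and correct from those.

```bash
cat >> h.py <<'E'
def gap(n=6):
    out={}
    for c in ("side","top"):
        P={"pointer":[],"mark_line":[]}
        for i in range(n):
            vision.snapshot(c)
            for k in P:
                d=[x["at"] for x in models.mark_of(k,c) if abs(x["at"][1]+.245)<.03 and x["at"][2]>.18]
                if d: P[k].append(d[0])
        a,b=(np.array(P[k]) for k in P); m=np.median(b,0)-np.median(a,0)
        print(c,len(a),len(b),"ptr",np.median(a,0).round(4),"mark",np.median(b,0).round(4),"sdU",(a@U).std().round(4),(b@U).std().round(4),
          "U",round(float(m@U),4),"IN",round(float(m@IN),4))
E
python3 - <<'E'
from h import *
gap(); st()
E
```

```text
side 5 6 ptr [ 0.6942 -0.2419  0.2129] mark [ 0.6958 -0.2495  0.2199] sdU 0.0008 0.0014 U 0.0067 IN -0.0025
top 6 6 ptr [ 0.694  -0.2434  0.2118] mark [ 0.6996 -0.2456  0.219 ] sdU 0.0015 0.0016 U 0.009 IN 0.001
 t 15.03 p [ 0.6546 -0.0528  0.2065] F [-2.4  1.6 -1.3]
```

```bash
python3 - <<'E'
from h import *
p=np.array([.694,-.243,.2125])
for c in ("side","top"): print(c,"px per 10mm U",proj(c,p+.01*U)-proj(c,p),"IN",proj(c,p+.01*IN)-proj(c,p),"-y",proj(c,p-.01*B[:,1])-proj(c,p), "ptr",proj(c,p))
e=np.array(telemetry.current_ee_pos()); c=np.load("c.npy"); _,q=pose(0,15)
r.move_l((c+U*.079).tolist(),q,vel=.02,guard=25); st("up2")
gap()
im1=vision.snapshot("side"); im2=vision.snapshot("top")
np.savez("im5.npz",s=im1,t=im2)
a=cv2.resize(im1[165:205,370:410],None,fx=10,fy=10,interpolation=cv2.INTER_NEAREST)
b=cv2.resize(im2[120:160,388:428],None,fx=10,fy=10,interpolation=cv2.INTER_NEAREST)
cv2.imwrite("pics/c5.png",np.hstack([a,b])[:,:,::-1])
E
```

```text
side px per 10mm U [ 2.0832319  -3.46926593] IN [2.8586688  1.00817767] -y [2.16616245 1.9706129 ] ptr [385.34398172 182.674679  ]
top px per 10mm U [ 0.56348751 -3.20462963] IN [-0.65877582 -2.61580548] -y [ 4.08054256 -0.11543564] ptr [410.19873468 143.38231318]
up2 t 15.43 p [ 0.6577 -0.053   0.2117] F [-1.1  0.8 -0.8]
side 6 6 ptr [ 0.6968 -0.2412  0.2187] mark [ 0.6967 -0.2489  0.2197] sdU 0.0022 0.0016 U 0.0006 IN -0.001
top 6 5 ptr [ 0.6978 -0.2439  0.2166] mark [ 0.7002 -0.2428  0.2179] sdU 0.0012 0.0015 U 0.0024 IN 0.0015
```

View pics/c5.png

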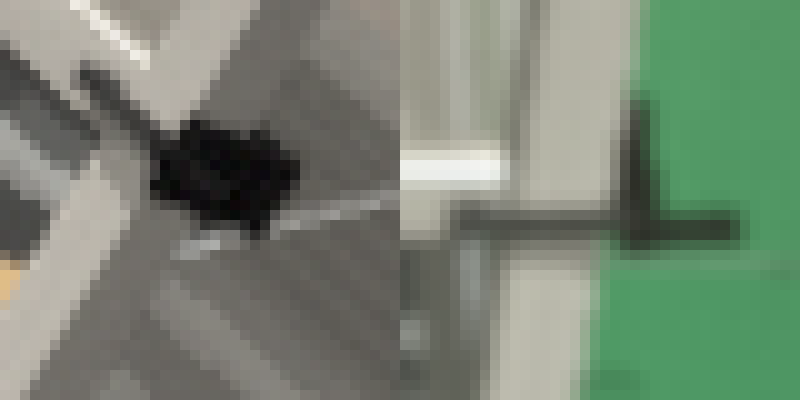

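The side crop shows the clip as a black blob at (150–300,120–240) with the pointer meeting its left edge. In the top crop the pointer row is ~222 and the clip is L-shaped, with a leg at column 640 and a bar at row 228. I'll overlay the projected points on a contrast-stretched view to see which part is the finger.

```bash
python3 - <<'E'
from h import *
z=np.load("im5.npz"); s0=cv2.imread("pics/side0.png")[:,:,::-1]; t0=cv2.imread("pics/top0.png")[:,:,::-1]
M=np.array([.6985,-.247,.2193]); P=np.array([.697,-.2425,.2175])
for c in ("side","top"): print(c,"mark",proj(c,M),"ptr",proj(c,P))
def e(im,u,v,w=24,s=16):
    g=np.clip(im[v:v+w,u:u+w].astype(float)*2.6,0,255).astype(np.uint8)
    return cv2.resize(g,None,fx=s,fy=s,interpolation=cv2.INTER_NEAREST)
def d(c,g,u,v,s=16):
    for p,col in ((M,(255,0,0)),(P,(0,255,255))):
        x=(proj(c,p)-[u,v]+.5)*s; cv2.circle(g,tuple(int(i) for i in x),4,col,-1)
    return g
A=d("side",e(z["s"],380,172,24,12),380,172,12); Bm=d("top",e(z["t"],402,128,24,12),402,128,12)
C=e(s0,380,172,24,12); D=e(t0,402,128,24,12)
cv2.imwrite("pics/c6.png",np.vstack([np.hstack([A,Bm]),np.hstack([C,D])])[:,:,::-1])
print(z["t"][136:150,404:424].sum(2)//3)
E
```

```text
side mark [388.02185868 180.7522463 ] ptr [386.52317369 180.59871401]
top mark [412.37584094 140.69003586] ptr [410.3851653  141.48854053]
[[175 177 178 179 169 128  73  46  58  83 104 112 113 112 112 111 111 110
  111 110]
 [177 178 179 181 171 129  71  44  52  73  98 112 113 111 111 111 110 110
  111 110]
 [179 179 180 180 165 123  68  43  50  70  97 111 114 112 111 111 111 111
  111 110]
 [174 174 175 171 149 104  60  45  48  67  93 109 113 112 109 108 108 110
  111 109]
 [150 150 150 145 123  89  60  49  47  63  86 101 104 101  98  96  95  99
  106 109]
 [104 102 103 100  91  78  64  54  50  58  71  79  82  79  77  71  72  82
   98 108]
 [ 77  75  76  76  74  69  61  53  49  51  54  57  57  57  55  52  52  68
   93 106]
 [ 90  89  91  95  89  75  58  48  46  49  52  54  57  56  56  55  56  68
   91 106]
 [118 118 119 122 112  90  68  56  58  66  73  77  81  82  82  82  82  87
  100 109]
 [138 136 135 131 123 108  94  88  91  96 102 107 108 108 110 111 110 111
  115 117]
 [155 150 143 134 125 118 117 114 115 118 118 118 117 117 120 120 120 119
  120 118]
 [174 167 158 139 121 116 115 115 115 116 116 115 114 114 114 114 114 112
  113 113]
 [181 179 172 149 122 112 111 112 113 112 111 112 111 110 110 110 110 109
  110 109]
 [182 184 178 153 124 112 111 112 112 112 111 111 111 111 109 110 109 109
  110 109]]
```

View pics/c6.png

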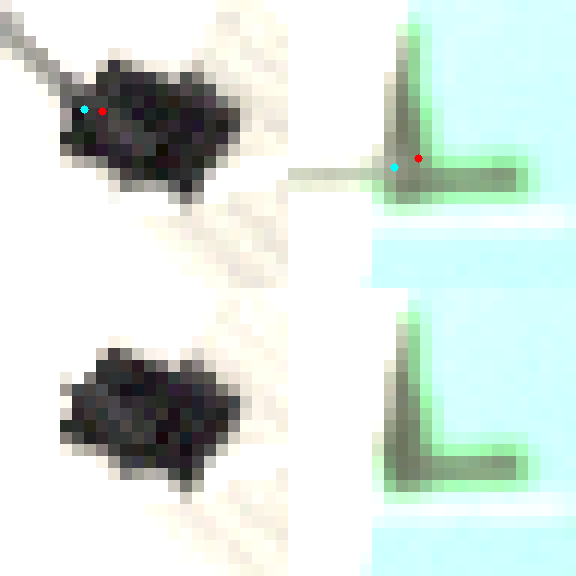

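```bash
python3 - <<'E'
from h import *
s0=cv2.imread("pics/side0.png"); t0=cv2.imread("pics/top0.png")
print("side cols 382-402, rows 174-191"); print(s0[174:192,382:403].sum(2)//3)
print("top cols 406-423, rows 127-147"); print(t0[127:147,406:423].sum(2)//3)
E
```

```text
side cols 382-402, rows 174-191
[[154 188 181 181 182 184 180 183 147 108 111 107 108 108 105 100  93  95
  103  99  99]
 [173 183 178 180 180 185 182 159 112 109 109 109 106 109 108  98  98  95
   95 101  99]
 [183 182 182 183 183 181 159  93  97 104 110 106 107 109  95  94  99  99
   94  93  98]
 [182 184 182 182 180 167  75  25  48  79  93  95 103  91  81  92  95  98
   97  97  94]
 [182 182 183 163 171 114  20  20  20  13  30  44  77  36  51  80  92  92
   96  97  97]
 [183 183 167  89 122  48  17  18  17  14  10  14  21  26  29  33  82  87
   91  98  98]
 [181 184 152  58  27  26  30  15   8   9  11  14  17  15  20  26  45  67
   89  93  96]
 [184 186 181  96  20  23  25  27  16  19  16  14  12  12  14  20  21  27
   80  94  91]
 [185 184 166  79  16  22  19  29  26  19  15  20   9  16  13  16  12  33
   86  94  91]
 [187 183 131  15  17  13  21  20  28  20  22   9   9  14  19  13  16  52
   98  97  98]
 [186 181 119  48  28  12  16  20  20  25  22   5  18  11  15  16  36  79
   92  93  98]
 [185 169 111  93  73  64  49  25  14  13  10  14  16   7  18  31  75  96
  109 109 120]

[... 1286 characters left out ...]
170 129  71  46  52  74  97 110 112 112 111 111 110 111 109]
 [178 177 164 121  65  45  51  69  95 111 112 112 111 111 110 110 109]
 [178 174 151 102  57  43  46  67  92 108 113 112 109 108 108 109 110]
 [179 171 140  88  51  41  47  63  86 100 103 101  98  96  95  99 107]
 [179 171 135  82  46  41  47  56  71  79  81  79  75  71  72  82  99]
 [180 173 140  86  48  42  44  50  56  57  58  57  55  52  52  67  92]
 [181 176 146  93  53  42  45  49  53  54  56  57  57  56  56  68  92]
 [181 174 146 100  65  55  59  65  74  78  79  82  82  80  82  88 101]
 [178 165 139 111  93  88  90  97 103 106 107 107 111 110 109 112 114]
 [176 159 135 118 114 113 114 117 119 118 117 116 119 119 119 118 118]]
```

The pixel estimates put the pointer level to within about 1 mm, and the averaged readings say about 1.5 mm low. I'll nudge it up 1 mm, back the fingers off, check again and return to the start area.

```bash
python3 - <<'E'
from h import *
c=np.load("c.npy"); _,q=pose(0,15)
r.move_l((c+U*.0802).tolist(),q,vel=.02,guard=25); r.hold(.2); st("up3")
r.move_l((c+U*.045).tolist(),q,vel=.08); 
r.move_l((c+U*.045-IN*.13).tolist(),q,vel=.15); st("out")
gap(8)
v=[]
for k in ("side","top"):
    vision.snapshot(k)
    for i in range(3):
        v+= [d["at"] for d in models.mark_of("fan_top",k) if np.hypot(d["at"][0]-.648,d["at"][1]+.366)<.025]
print("fan",np.median(v,0),np.std(v,0),len(v), at_z("top",440,185,.022),at_z("side",386,281,.022))
st()
E
```

```text
up3 t 17.78 p [ 0.6576 -0.0526  0.2118] F [-0.3  0.  -1. ]
out t 19.39 p [ 0.5279 -0.0603  0.2465] F [-0.6 -0.1  0.4]
side 8 7 ptr [ 0.6968 -0.2416  0.2184] mark [ 0.6961 -0.2488  0.221 ] sdU 0.0009 0.0011 U 0.0017 IN -0.0022
top 7 7 ptr [ 0.6985 -0.2437  0.2177] mark [ 0.7013 -0.244   0.2179] sdU 0.0013 0.0021 U 0.0016 IN 0.0023
fan [ 0.6476  -0.3671   0.02035] [0.0012  0.0004  0.00235] 6 [ 0.64178495 -0.36587796  0.022     ] [ 0.64399572 -0.37558098  0.022     ]
 t 22.19 p [ 0.5277 -0.0601  0.2464] F [ 0.2 -0.  -0.6]
```

```bash
python3 - <<'E'
from h import *
S=np.mean([vision.snapshot("side").astype(float) for _ in range(4)],0); T=np.mean([vision.snapshot("top").astype(float) for _ in range(4)],0)
np.savez("im7.npz",s=S,t=T); z=np.load("im5.npz")
s0=cv2.imread("pics/side0.png")[:,:,::-1]; t0=cv2.imread("pics/top0.png")[:,:,::-1]
def e(im,u,v,w=24,s=16):
    g=(255*np.clip(im[v:v+w,u:u+w]/200.,0,1)**.6).astype(np.uint8); return cv2.resize(g,None,fx=s,fy=s,interpolation=cv2.INTER_CUBIC)
cv2.imwrite("pics/c7.png",np.vstack([np.hstack([e(S,376,168,24,12),e(T,400,130,24,12)]),np.hstack([e(s0,376,168,24,12),e(t0,400,130,24,12)])])[:,:,::-1])
g=S.mean(2); g0=s0.astype(float).mean(2); g5=z["s"].astype(float).mean(2)
# pointer darkness centre per column, relative to picture without the pointer there
for nm,a in (("im5",g5),("now",g)):
    D=np.clip(g0-a,0,None)
    print(nm,[(u,round(float((D[170:184,u]*np.arange(170,184)).sum()/D[170:184,u].sum()),2)) for u in range(380,385)])
h0=t0.astype(float).mean(2)
for nm,a in (("im5",z["t"].astype(float).mean(2)),("now",T.mean(2))):
    D=np.clip(h0-a,0,None); 
    print(nm,[(u,round(float((D[138:148,u]*np.arange(138,148)).sum()/D[138:148,u].sum()),2)) for u in range(400,409)])
print((g0-g)[175:185,378:388].round()); print((h0-T.mean(2))[137:148,398:412].round())
E
```

```text
im5 [(380, 176.46), (381, 177.21), (382, 177.89), (383, 178.18), (384, 178.66)]
now [(380, 176.58), (381, 177.17), (382, 177.78), (383, 178.21), (384, 178.64)]
im5 [(400, 142.76), (401, 142.73), (402, 142.77), (403, 142.75), (404, 142.75), (405, 142.88), (406, 142.92), (407, 142.84), (408, 142.65)]
now [(400, 142.75), (401, 142.73), (402, 142.73), (403, 142.74), (404, 142.74), (405, 142.88), (406, 142.91), (407, 142.83), (408, 142.63)]
[[ -4.  53.  80.  87. 103.  68.  20.   4.   4.   8.]
 [ 51.  42.  51.  77. 121. 116.  82.  26.  12.   5.]
 [ 85.  64.  43.  73. 108. 122. 118.  91.  42.  10.]
 [ 83.  89.  59.  65.  82. 107. 117. 117. 100.  19.]
 [ 70.  72.  65.  48.  64.  81.  90.  52.  75.  -0.]
 [ 66.  37.  46.  48.  47.  66.  60.  19.   4.  -3.]
 [ 36.   8.  48.  45.  47.  49.  73.  32.  -1.   1.]
 [ 15.   7.  35.  48.  47.  48.  59.  23.   2.   2.]
 [  4.   6.   7.  32.  50.  46.  29.   2.   5.  -2.]
 [  7.   5.   6.   6.  47.  43.  16.   1.   5.  -0.]]
[[-68. -20.  -2.  -1.   0.   0.  -0.  -1.  -1.  -0.  -1.   0.  -0.   1.]
 [-42.  -9.   0.  -0.  -2.  -2.  -2.  -1.  -1.  -1.  -1.  -0.  -2.   1.]
 [-24.  -3.   5.   4.   3.   2.   3.   4.   3.   3.   2.  -1.  -3.  -0.]
 [ -9.  14.  26.  26.  26.  26.  29.  27.  29.  26.  17.  -2. -10.  -8.]
 [ 21.  49.  68.  71.  72.  71.  74.  76.  77.  71.  44.   5. -19. -14.]
 [ 48.  77.  98. 100. 100. 100. 102. 104. 107.  99.  67.  17. -15. -11.]
 [ 50.  75.  90.  92.  88.  88.  89.  91.  90.  83.  57.  19.  -6.  -5.]
 [ 37.  56.  64.  64.  61.  61.  60.  61.  62.  53.  34.  10.  -2.  -1.]
 [ 27.  37.  41.  41.  42.  41.  42.  43.  43.  35.  17.   3.  -1.  -1.]
 [ 14.  20.  22.  21.  21.  21.  23.  31.  33.  26.  11.  -0.  -1.  -1.]
 [  4.   4.   5.   4.   4.   4.   6.  15.  18.  16.   5.   1.   1.  -0.]]
```

View pics/c7.png

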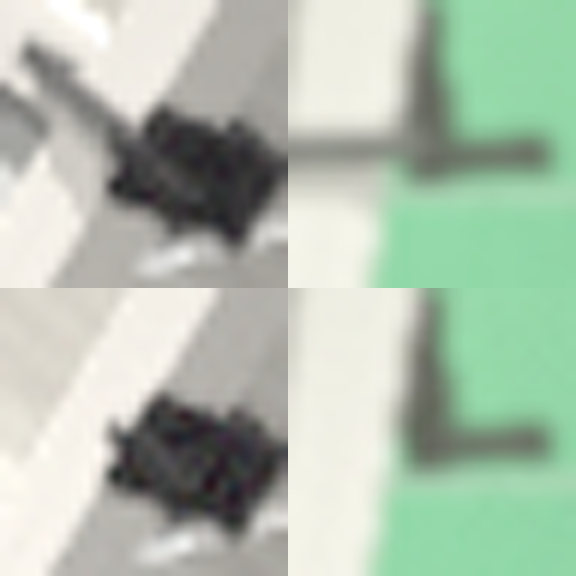

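The window hasn't moved since the previous stop. In the side crop the pointer (35,55)–(120,130) runs into the clip's lighter ridge, about 1 mm low. I'll push once more by about 1.2 mm, tracking the shift by the pointer's row in the top image, which is 0.32 px/mm.

```bash
python3 - <<'E'
from h import *
t0=cv2.imread("pics/top0.png").astype(float).mean(2)
def row():
    a=np.mean([vision.snapshot("top").astype(float).mean(2) for _ in range(2)],0); D=np.clip(t0-a,0,None)[138:148,400:406]
    return float((D*np.arange(138,148)[:,None]).sum()/D.sum())
c=np.load("c.npy"); _,q=pose(0,15); r0=row(); print(r0)
r.move_l((c+U*.045).tolist(),q,vel=.13); r.move_l((c+U*.077).tolist(),q,vel=.08)
for k in (.0812,.0820,.0828):
    r.move_l((c+U*k).tolist(),q,vel=.02,guard=25); r.hold(.1)
    s=(r0-row())/.32; st(f"{k} shift mm {s:.2f}")
    if s>.8: break
r.move_l((c+U*.045).tolist(),q,vel=.1)
r.move_l((c+U*.045-IN*.13).tolist(),q,vel=.2); st("out"); print("shift",(r0-row())/.32)
E
```

```text
142.7633383399726
0.0812 shift mm 0.20 t 24.95 p [ 0.6579 -0.0525  0.2123] F [-1.7  0.5 -0.9]
0.082 shift mm 1.02 t 25.4 p [ 0.6584 -0.0524  0.2133] F [-1.9  1.  -1.9]
out t 26.72 p [ 0.5281 -0.0606  0.2469] F [ 0.7 -0.9 -0.3]
shift 1.1194805903971705
```

```bash
python3 - <<'E'
from h import *
j=telemetry.current_joints()
r.movej([-1.28,*list(j)[1:]]); r.movej([-1.28,.276,1.505,1.53,1.02,-.87]); r.movej([-1.1,.276,1.505,0.,1.361,-.12]); st("home")
tgt=np.array([.6476,-.3671]); best=None
for Y in ([1,0,0],[-1,0,0]):
    Z=np.array([0,0,-1.]); Y=np.array(Y,float); q=quat(np.cross(Y,Z),Y,Z)
    J=inverse_kinematics([*tgt,.14],q)
    if J is not None:
        J=np.array(J); print(J.round(2))
        if best is None or abs(J[5])<abs(best[0][5]): best=(J,q)
J,q=best
r.movej(J.tolist()); st("hover")
r.move_l([*tgt,.022+.025+.012],q,vel=.12); st("above")
hit=r.move_l([*tgt,.025+.008],q,vel=.02,guard=1.5); st(f"hit {hit}")
E
```

```text
home t 31.02 p [ 0.3209 -0.477   0.2304] F [-0.2 -0.4 -0.5]
[-0.61  0.58  1.23 -0.    1.33 -0.61]
[-0.61  0.58  1.23 -0.    1.33  2.53]
hover t 32.37 p [ 0.6467 -0.3683  0.1407] F [-0.2  0.5  0.6]
above t 33.19 p [ 0.648  -0.3677  0.0599] F [-1.4  0.2 -0.3]
hit True t 33.97 p [ 0.6476 -0.367   0.0442] F [ 0.1 -0.6  1.8]
```

```bash
python3 - <<'E'
from h import *
t=[.6476,-.3671]
hit=r.move_l([*t,.034],None,vel=.015,guard=8); st(f"press {hit}")
r.hold(.3); st("held")
r.move_l([*t,.075],None,vel=.08); r.move_l([*t,.16],None,vel=.15); st("off")
im=vision.snapshot("side"); t2=vision.snapshot("top")
cv2.imwrite("pics/final.png",np.hstack([cv2.resize(im[80:330,260:460],None,fx=2,fy=2),cv2.resize(t2[100:225,380:480],None,fx=4,fy=4)])[:,:,::-1])
E
```

```text
press True t 34.38 p [ 0.6476 -0.3671  0.0414] F [-0.1 -0.3  3.5]
held t 34.67 p [ 0.6476 -0.3671  0.0413] F [-0.7  0.   4.7]
off t 35.97 p [ 0.647  -0.3667  0.1589] F [-0.4  0.2 -1. ]
```

View pics/final.png

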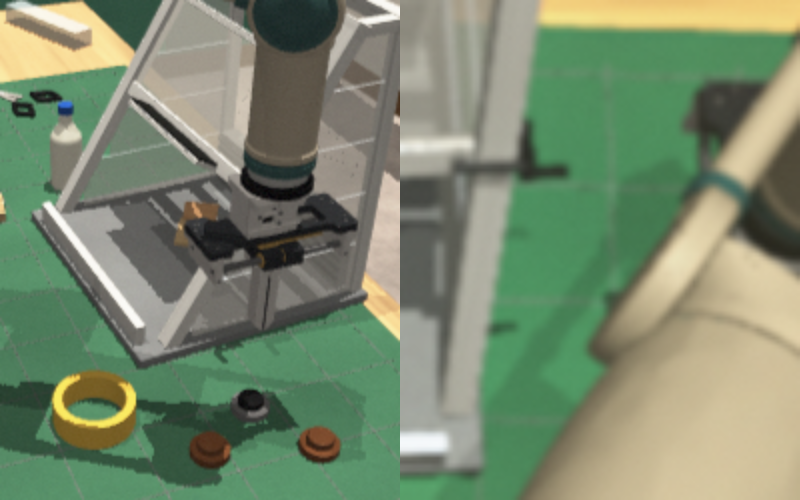

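The final view shows the window raised with its pointer level at the clip, in the top crop at (455–520,165) against the bar at (540,168). The button is back out at (250,400), and the tape, bottle and model are where they were. The press tripped the 8 N guard, well past the 4 N needed for full travel, so I'm handing in.

```bash
python3 - <<'E'
from h import *
print(r.sign_off()); st()
E
```

```text
the job is handed in; nothing more can be done
None
the job is handed in; nothing more can be done
```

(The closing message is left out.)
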